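# Sweep the coffee capsules into the counting tray's trough and shut the lid

### The arm

A 6-joint arm with a two-finger parallel gripper is mounted at the origin on a cart in front of the work surface, level with it; the furniture and walls round the work are solid. World frame = base frame: x ahead of the robot, y to its left, z up, the work surface at z = 0. Lengths are in mm, angles in rad, forces in N, time in s.
With the tool pointing down it reaches from about 300 to 775 mm from the base axis. Payload 14.6 kg.
Tool frame: the origin (TCP) lies on the centre line of the jaws, within the pads' length; the fingertips stand 19 mm ahead of it and the grasp point (between the pads) is the TCP (bot.tip_reach is the distance from the TCP to the fingertips, in mm); z points along the fingers, y is the line along which they close (so a half turn about z gives the same grasp; the last joint's range is limited). The gripper opens to 85 mm and grips with 20 to 120 N. Pads are 22 mm wide; open, the fingers measure 114 mm over their backs; the gripper's body (76 mm by 85 mm) begins 54 mm behind the grasp point. The pads swing forward as they close: fully open they stand 13 mm farther back than shut.
Start: joints at [-1.173, 0.3, 1.521, -0, 1.321, -0.067], TCP at [246.526, -491.645, 250.281] pointing down, gripper open.
Joint ranges: [-3.03, 3.03], [-0.79, 2.21], [0.23, 2.52], [-1.04, 4.18], [0, 3.07], [-2.55, 2.55]. Speed limits (rad/s): [2.22, 2.22, 2.57, 3.14, 3.14, 3.14].

### API

Orientations are given as a unit quaternion [w, x, y, z].
In Python, from rig import bot gives the robot as it stands. Calls block until the motion is done:
- bot.move_to(position, orientation): joint-space move of the TCP to a pose.
- bot.servo_line(position, attitude=None, speed=150, until_force=None): straight line of the TCP; attitude=None keeps the orientation; speed is the mean speed in mm/s. With until_force (N) it stops when the force on the tool has changed by that much, and returns True; else False.
- bot.move_joints(angles): joint-space move.
- bot.move_gripper(opening, grip_force=None): finger opening in mm; grip_force is the grip in N (None keeps the last); returns when the fingers have stopped.
- bot.dwell(seconds).
- bot.ik(position, orientation): joint angles nearest the present ones, or None.
- bot.read_state(): the state.
- bot.read_camera(name): name is "scene" or "top"; returns a dict with "image" (400x640x3 uint8, blue, green, red), "depth" (400x640 float32, mm along the optical axis (not along the pixel's ray), 0 where there is no reading), "fovy" (degrees; the focal length in pixels is half the picture's height over the tangent of half this angle, whatever the lens; pixels are square), "cx", "cy" (the principal point, pixels), "eye" and "attitude" of the camera in the world. Camera axes: x right, y down, z forward; pixel columns grow to the right and rows downward; lengths in mm; the calibration is good to about 2 mm. A picture is of the moment at which its call begins.
A pose or a line that the arm cannot do raises bot.MotionError and nothing moves.
- bot.finish_job(): hands the job in; it is judged then, once.
The state is a dict: "clock": time; "joint_positions": joint angles; "qvel": joint speeds; "effort": joint torques, N m; "ee_pos": TCP position; "tool_rot": TCP orientation; "ft_force": force on the tool from outside, world axes, zero at the start; "moment": the same for the moment, N m; "grip_width": finger opening in mm; "grip_force": force on a finger pad.
Only numpy, scipy, OpenCV 4.12 (cv2) and the standard library are available. Lean on these libraries where they do the work, as an engineer would, in place of code of your own. Each camera call takes 0.05 s, during which the arm holds its last target. There are 200 camera calls.

### The job

Portion out the coffee capsules: lift the teal paddle out of its stand by its two narrow ends, stand it upright on the free worktop and let go, then take it again across its thickness so that it fits down into the clear-walled lane of the counting tray. With the paddle sweep all three capsules along the lane over the step into the trough, never touching a capsule with the gripper, and leave the paddle standing in the lane. Then shut the trough's hinged lid fully, without disturbing the other things around.

Things in the scene. Friction and masses are not known exactly. Their poses are not given: they have to be found in the camera images.
- tray: fixed white counting tray, 282 mm long (its y) by 94 wide (its x), 74 wide inside; origin at centre of underside, z up. Lane: y +131 mm (clear end wall) to the step at y -31, floor 7 mm above the worktop, clear 4 mm walls, tops 70 mm above the worktop on both sides and the +y end. Trough: from the step to y -131, light blue floor 4 mm and white walls 34 mm above the worktop
- trough_edge (a point): middle of the step between lane and trough, at lane floor height; axes as the tray's: the lane is on its +y side (162 mm long), the trough on its -y side (100 mm long)
- lid (a joint): hinge of the teal trough lid, rad: 0 shut (on the trough walls), 1.57 upright, 1.95 fully open, leaning away from the lane. At the start it stands open and settles at 1.95 by its weight. Pushed past upright it sinks shut by itself in about 2 s, damped; 80 g
- lid_hinge (a point): middle of the lid's hinge line, at the top of the trough's -y end wall, 36.5 mm above the worktop; axes as the tray's, the hinge runs along x
- lid_tip (a point): middle of the lid's free edge, 100 mm from the hinge; the lid is a plate 82 mm wide and 4 mm thick; shut, this edge lies 6 mm on the trough side of the step, 36.5 mm above the worktop; fully open it stands about 130 mm above the worktop
- stand: white stand fixed on the worktop: base 70 mm (x) by 60 mm (y) by 4 mm, with two upright plates 50 mm wide along x, 4 mm thick, up to 64 mm above the worktop, that clasp the paddle's broad faces (28 mm between them); origin at the centre of its underside, z up. The paddle is drawn straight up out of it
- paddle: teal block with dark foot, 60 mm wide (its x), 24 thick (its y), 66 high, about 120 g; origin at centre of underside, z up. Starts in the stand on its 4 mm base, along the stand's x, its narrow ends 5 mm past the plates. In the lane it has 7 mm of room at each end and tops the walls by 3 mm: there it is held across its thickness only; held 45 mm or more above its foot, fingertips clear the capsules
- capsule_brown: dark brown coffee capsule, a rounded cone 29 mm across its rim and 21 mm high, 12 g; at the start it stands rim down on the lane floor, its centre 16 to 88 mm from the step; origin at the centre of its rim (underside)
- capsule_plum: dark plum coffee capsule, a rounded cone 29 mm across its rim and 21 mm high, 12 g; at the start it stands rim down on the lane floor, its centre 16 to 88 mm from the step; origin at the centre of its rim (underside)
- capsule_graphite: graphite grey coffee capsule, a rounded cone 29 mm across its rim and 21 mm high, 12 g; at the start it stands rim down on the lane floor, its centre 16 to 88 mm from the step; origin at the centre of its rim (underside)
- mug: dark grey-blue mug, 82 mm wide, 97 mm high, a bystander; origin at its underside
- salt_shaker: glass salt shaker, 44 mm wide, 90 mm high, a bystander; origin at its underside
- spice_jar: glass spice jar with dark cap, 41 mm wide, 105 mm high, a bystander; origin at its underside
- espresso_cup: small cream cup with handle, 64 mm wide, 51 mm high, a bystander; origin at its underside
There are look-alikes about, which are no part of the job. What is shaped like the paddle but pink is not meant.

How it is judged:
By the outcome, as a careful person would: the job done as asked, in the order asked, and still so for the second after the job is handed in, with the robot touching nothing.
It also fails if it takes over 61 s, if anything falls off the work surface, if the arm or the gripper's body presses on something with over 40 N, if the wrist force passes 120 N, or if a joint passes its speed limit or range.

## Working session

There is one attempt and no reset: what is moved stays moved. The work goes in short steps, each a Python script; the robot and the scene stay as the last script left them, time stands still between calls to the robot, and variables do not carry over. Pictures are saved under pics/ and viewed, at most 10 in all, crops included, and the job is handed in when it is done.

```bash
ls; mkdir -p pics
cat > h.py <<'E'
import numpy as np, cv2
from scipy.spatial.transform import Rotation as R
from rig import bot
def cam(n):
    c=bot.read_camera(n); q=c["attitude"]; d=c["depth"]
    f=200/np.tan(np.radians(c["fovy"])/2)
    v,u=np.mgrid[0:400,0:640]
    P=np.stack([(u-c["cx"])/f*d,(v-c["cy"])/f*d,d],-1)
    Rm=R.from_quat(np.roll(q,-1)) if len(np.ravel(q))==4 else R.from_matrix(np.reshape(q,(3,3)))
    W=Rm.apply(P.reshape(-1,3)).reshape(400,640,3)+np.array(c["eye"])
    W[d==0]=np.nan
    return c,W
E
python3 - <<'E'
from h import *
for n in("top","scene"):
    c,W=cam(n); cv2.imwrite(f"pics/{n}0.png",c["image"]); np.savez(f"{n}0.npz",W=W,im=c["image"])
    print(n,c["eye"],c["attitude"],c["fovy"],c["cx"],c["cy"])
print(bot.read_state())
E
```

```text
pics
top [ 397.0605226  -138.57064641 1478.93538684] [ 0.04050916 -0.69831019  0.71392854 -0.03206129] 42.42459922183868 326.74100106300807 205.20256749371842
scene [139.87864481 685.54450033 801.37286814] [ 0.09803244 -0.22731352  0.87561452 -0.41474983] 57.121955625583354 314.86571109199747 198.29991809601097
{'clock': 0.1, 'joint_positions': array([-1.17259416e+00,  3.00426888e-01,  1.52154328e+00, -3.95432743e-06,
        1.32068855e+00, -6.66148434e-02]), 'qvel': array([ 0.00096772, -0.00039856, -0.00146626,  0.00010482, -0.00051245,
        0.00216211]), 'effort': array([-6.39768896e-04, -5.44383574e+01, -3.62373805e+01, -7.69100257e-05,
        3.04889087e-03, -5.40266831e-05]), 'ee_pos': array([ 246.45578047, -491.47143741,  249.76154448]), 'tool_rot': array([-5.25405551e-04,  9.73114235e-01,  2.30322386e-01, -8.98579357e-05]), 'ft_force': array([-0.1439816 , -0.62716931, -0.19277698]), 'moment': array([ 0.02041972, -0.01796174, -0.03916802]), 'grip_force': 0.0, 'grip_width': 85.50746268474751}
```

View pics/top0.png

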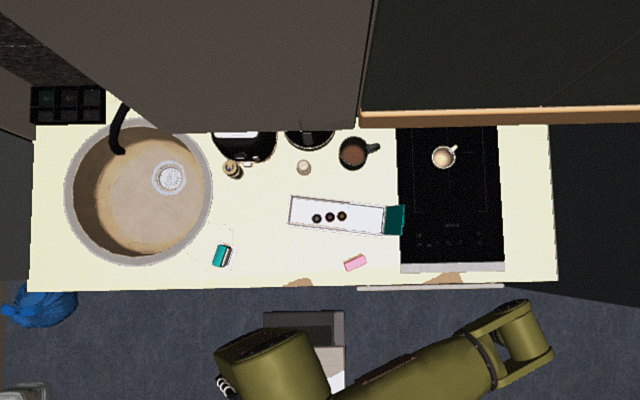

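View pics/scene0.png

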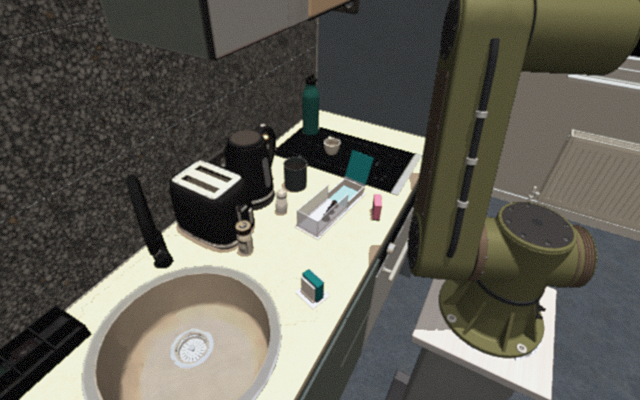

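The top view shows the paddle in its stand at about (222,255), the pink look-alike at (355,262), the tray spanning (290,213) to (385,218) with capsules at (317,218), (330,217) and (342,216), and the lid at (395,220). The mug is at (353,152), the salt shaker at (304,167), the jar at (232,170) and the cup at (444,157).

Run:
```python
from h import *
t=np.load("top0.npz"); W=t["W"]; im=t["im"]
s=np.load("scene0.npz"); WS=s["W"]; ims=s["im"]
a=cv2.resize(im[185:280,195:415],None,fx=3.6,fy=3.6,interpolation=cv2.INTER_CUBIC); 
b=cv2.resize(ims[140:310,285:395],None,fx=1.2,fy=1.2)
cv2.imwrite("pics/crop1.png",a)
for nm,(u,v) in dict(worktop=(260,230),capb=(342,216),cap2=(330,217),cap3=(317,218),pad=(224,250),pink=(355,262),lid=(395,220),mug=(340,152),salt=(304,163),jar=(232,165),cab=(300,100),cab2=(430,112),kettle=(305,130)).items(): print(nm,W[v,u].round(0))
def comp(I,Wd,lo,hi,reg,tag):
    hsv=cv2.cvtColor(I,cv2.COLOR_BGR2HSV); m=cv2.inRange(hsv,lo,hi)
    n,l,st,ce=cv2.connectedComponentsWithStats(m)
    for i in range(1,n):
        if st[i,4]>25:
            p=Wd[l==i]; p=p[~np.isnan(p[:,0])]
            print(tag,st[i],p.min(0).round(),np.median(p,0).round(),p.max(0).round())
comp(im,W,(80,120,40),(98,255,255),None,"teal top")
comp(ims,WS,(80,120,40),(98,255,255),None,"teal scene")
# white tray / stand by height bands, top camera
for zlo,zhi,nm in((20,45,'trough wall'),(55,75,'hi')):
  sub=(W[...,2]>zlo)&(W[...,2]<zhi); sub[:,:200]=0; sub[:,410:]=0; sub[:185]=0; sub[275:]=0
  n,l,st,ce=cv2.connectedComponentsWithStats(sub.astype(np.uint8))
  for i in range(1,n):
    if st[i,4]>6: p=W[l==i]; print(nm,st[i],p.min(0).round(),p.max(0).round(), cv2.minAreaRect(p[:,:2].astype(np.float32)))
```

```text
worktop [482.  71.  -2.]
capb [ 515. -165.   29.]
cap2 [ 513. -131.   24.]
cap3 [511. -95.  27.]
pad [426. 160.  72.]
pink [ 386. -197.   58.]
lid [ 496. -306.   94.]
mug [ 698. -164.   34.]
salt [658. -64.  88.]
jar [654. 130. 107.]
cab [629. -95. 743.]
cab2 [ 634. -303.  646.]
kettle [628. -92. 568.]
teal top [385 204  20  32 530] [ 454. -344.   -3.] [ 497. -306.   90.] [ 548. -283.  137.]
teal top [213 245  14  22 178] [383. 154.  41.] [413. 174.  68.] [440. 192.  76.]
teal scene [303  85  16  50 576] [ 792. -570.   10.] [ 813. -534.  130.] [ 850. -518.  220.]
teal scene [345 150  29  34 640] [ 455. -520.    0.] [ 498. -304.   85.] [ 604. -278.  131.]
teal scene [303 270  20  31 240] [382. 160.  14.] [396. 182.  69.] [439. 196.  73.]
trough wall [292 197  16   2  16] [567. -68.  24.] [573. -25.  43.] ((569.8915405273438, -46.24972152709961), (43.52780532836914, 0.965675413608551), 81.70584869384766)
trough wall [309 199  17   3  17] [ 559. -118.   21.] [566. -73.  42.] ((562.9058837890625, -95.39314270019531), (45.83418655395508, 1.248590350151062), 82.95317077636719)
trough wall 
[... 1162 characters left out ...]
66, 55.396514892578125), 73.03414916992188)
hi [286 194  64  37 265] [ 474. -185.   56.] [576. -10.  75.] ((525.5364379882812, -96.90843200683594), (166.44039916992188, 82.58362579345703), 81.95165252685547)
hi [386 206   8  30 105] [ 457. -305.   55.] [ 537. -285.   75.] ((496.71392822265625, -294.2922668457031), (10.31433391571045, 80.58617401123047), 80.77131652832031)
hi [211 245  18  23 274] [380. 151.  55.] [440. 198.  75.] ((410.682373046875, 175.35047912597656), (36.47007369995117, 59.98165512084961), 71.35112762451172)
hi [344 255  23  17 199] [ 362. -227.   56.] [ 404. -167.   75.] ((382.8018493652344, -196.9359893798828), (24.289674758911133, 58.7784423828125), 25.091623306274414)
```

View pics/crop1.png

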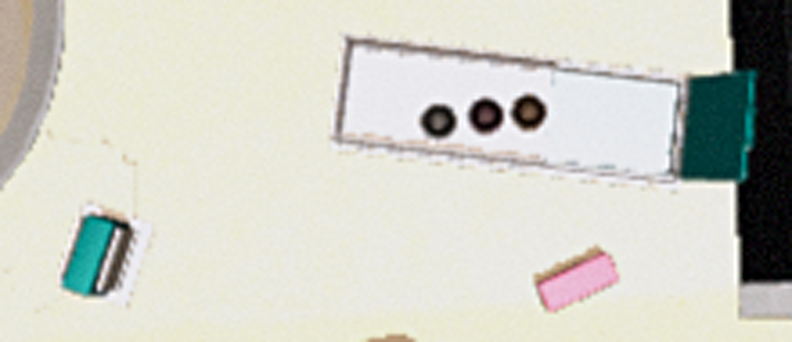

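```bash
cat >> h.py <<'E'
def proj(c,P):
    q=c["attitude"]; f=200/np.tan(np.radians(c["fovy"])/2)
    X=R.from_quat(np.roll(q,-1)).inv().apply(np.asarray(P,float)-c["eye"])
    return np.stack([X[:,0]/X[:,2]*f+c["cx"],X[:,1]/X[:,2]*f+c["cy"]],-1)
def frame(o,yaw,P):
    P=np.atleast_2d(np.asarray(P,float)); r=R.from_euler('z',yaw,degrees=True)
    return r.apply(P)+np.array([o[0],o[1],0])
def rect(x0,x1,y0,y1,z): return [(x0,y0,z),(x1,y0,z),(x1,y1,z),(x0,y1,z)]
def overlay(c,polys,box,k):
    u0,v0,u1,v1=box; I=cv2.resize(c["image"][v0:v1,u0:u1],None,fx=k,fy=k,interpolation=cv2.INTER_CUBIC)
    for P,col in polys:
        p=((proj(c,P)-[u0,v0]+.5)*k)
        cv2.polylines(I,[(p*16).astype(np.int32)],True,col,1,cv2.LINE_AA,4)
    return I
E
python3 - <<'E'
from h import *
T=(518,-151);ty=-8.;S=(410.7,175.4);sy=-18.65
G=(0,200,0);Rd=(0,0,255);B=(255,0,0)
polys=[(frame(T,ty,rect(-47,47,-141,141,0)),G),(frame(T,ty,rect(-47,47,-31,135,70)),Rd),(frame(T,ty,rect(-37,37,-31,131,7)),B),(frame(T,ty,rect(-47,47,-135,-31,34)),Rd),
 (frame(S,sy,rect(-35,35,-30,30,0)),G),(frame(S,sy,rect(-30,30,-12,12,70)),Rd),(frame(S,sy,rect(-25,25,-18,18,64)),B)]
c,W=cam("top"); d,_=cam("scene")
a=overlay(c,polys,(205,190,405,272),4); 
b=overlay(d,polys,(285,170,375,240),3.0); b2=overlay(d,polys,(285,255,345,315),3.0)
o=np.zeros((a.shape[0]+max(b.shape[0],b2.shape[0]),800,3),np.uint8); o[:a.shape[0],:a.shape[1]]=a; o[a.shape[0]:a.shape[0]+b.shape[0],:b.shape[1]]=b; o[a.shape[0]:a.shape[0]+b2.shape[0],400:400+b2.shape[1]]=b2
cv2.imwrite("pics/ov1.png",o)
E
```

```text
(no output)
```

View pics/ov1.png

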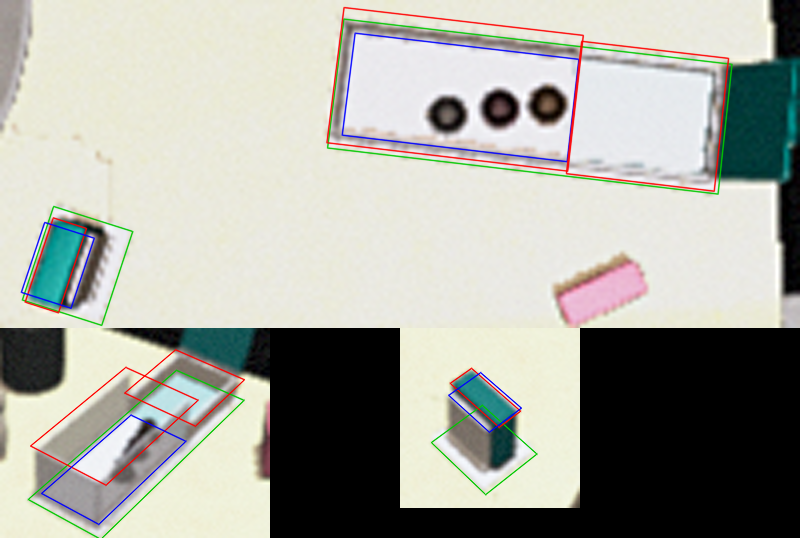

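The overlay shows the paddle top fits within about 1 mm at (55,265). The tray's visible walls run (347,22) to (710,183) and are 82 mm wide outside, with the base flange making up the 94. That puts the tray centre at about (518,-149), yaw -8°.

```bash
cat >> h.py <<'E'
T=np.array([518.2,-148.7]);ty=-8.0
def down(a):  # tool down, closing line at angle a (deg)
    y=np.array([np.cos(np.radians(a)),np.sin(np.radians(a)),0]); z=np.array([0,0,-1.])
    return np.roll(R.from_matrix(np.stack([np.cross(y,z),y,z],1)).as_quat(),1)
def best(p,a):
    now=np.array(bot.read_state()["joint_positions"]); r=[]
    for b in(a,a+180):
        j=bot.ik(p,down(b))
        if j is not None: r.append((np.abs(np.array(j)-now).max(),b))
    return down(min(r)[1])
def st(): 
    s=bot.read_state(); print(round(s["clock"],1),s["ee_pos"].round(1),s["ft_force"].round(1),round(s["grip_width"],1),round(s["grip_force"],1))
E
python3 - <<'E'
from h import *
S=(410.7,175.4);sy=-18.65
o=best([*S,160],sy); bot.move_to([*S,160],o); st()
bot.servo_line([*S,50],speed=100,until_force=10); st()
bot.move_gripper(55,grip_force=40); st()
bot.servo_line([*S,135],speed=90); st()
p=[405,0]; o=best([*p,135],ty); bot.move_to([*p,135],o); st()
c,W=cam("top"); cv2.imwrite("pics/g1.png",np.vstack([cv2.resize(c["image"][190:290,200:400],None,fx=2.5,fy=2.5),cv2.resize(cam("scene")[0]["image"][140:340,200:480],(500,357))]))
E
```

```text
2.7 [411.  175.  160.1] [-0.3  1.4 -0.7] 85.6 0.0
3.9 [411.  175.5  50.5] [-0.5  0.4  0.2] 85.5 0.0
4.3 [410.9 175.5  50.6] [-2.  -0.2  7.3] 59.8 42.7
5.4 [410.4 175.3 134.5] [ 0.7  0.7 -2. ] 59.6 43.1
6.1 [4.050e+02 2.000e-01 1.348e+02] [-0.5 -0.1 -1.8] 59.7 43.1
```

View pics/g1.png

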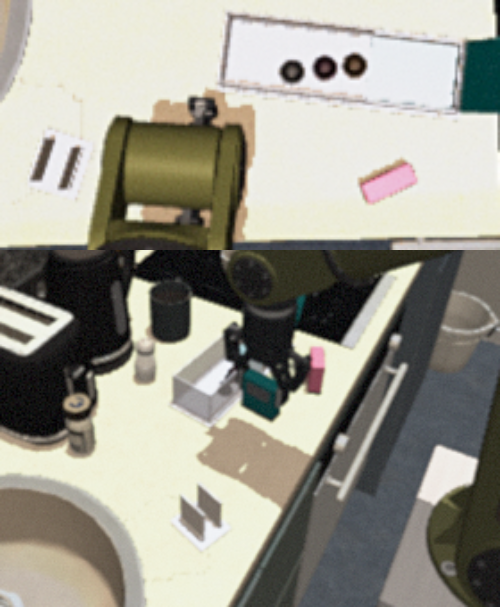

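The paddle is held upright by its narrow ends (scene part at (262,390)) and the stand is empty. Next I set it down.

Run:
```python
from h import *
p=[405,0]
bot.servo_line([*p,56],speed=100); hit=bot.servo_line([*p,43],speed=20,until_force=5); print(hit); st()
bot.move_gripper(84); st()
bot.servo_line([*p,140],speed=150)
o=best([*p,140],ty+90); bot.move_to([405,-170,200],o); st()
c,W=cam("top")
m=(W[...,2]>55)&(W[...,2]<80)&(abs(W[...,0]-405)<60)&(abs(W[...,1])<50)
q=W[m]; print(len(q),cv2.minAreaRect(q[:,:2].astype(np.float32)),np.median(q[:,2]))
# lane walls, second measure
d,WS=cam("scene")
for nm,w in(("top",W),("scene",WS)):
    L=R.from_euler('z',-ty,degrees=True).apply((np.nan_to_num(w,nan=9e3)-[*T,0]).reshape(-1,3))
    s=L[(L[:,2]>55)&(L[:,2]<76)&(abs(L[:,0])<60)&(L[:,1]>-20)&(L[:,1]<150)]
    k=s[s[:,1]<115]
    for sg in(-1,1):
        e=k[(sg*k[:,0]>25)]; print(nm,sg,len(e),np.percentile(e[:,0],[5,50,95]).round(1) if len(e) else '', np.polyfit(e[:,1],e[:,0],1).round(4) if len(e)>5 else '')
    e=s[(s[:,1]>115)&(abs(s[:,0])<35)]; print("end",len(e),np.percentile(e[:,1],[5,50,95]).round(1) if len(e) else '')
```

```text
True
7.6 [405.2  -0.   46.5] [-0.1 -0.5  4.5] 59.9 42.9
8.0 [404.7   0.   46.2] [ 0.2 -0.4  0. ] 83.7 0.0
9.9 [ 404.9 -169.6  199.3] [-0.9 -0.1 -0.5] 83.9 0.0
195 ((404.6473693847656, -0.5208568572998047), (24.641582489013672, 59.230796813964844), 79.78972625732422) 64.06282481305698
top -1 68 [-40.9 -39.1 -37.1] [ 5.00000e-04 -3.92367e+01]
top 1 91 [36.8 38.4 40.6] [-8.00000e-04  3.84996e+01]
end 44 [130.6 132.1 134.3]
scene -1 120 [-40.8 -39.7 -37.2] [-1.60000e-03 -3.93516e+01]
scene 1 119 [36.5 38.2 41.4] [-1.20000e-03  3.84767e+01]
end 92 [132.3 134.8 136.5]
```

```bash
sed -i 's/^T=np.array.*/T=np.array([517.8,-148.6]);ty=-8.0/' h.py
python3 - <<'E'
from h import *
p=[404.8,-0.3]
o=best([*p,150],ty+90); bot.move_to([*p,150],o)
bot.servo_line([*p,51],speed=130,until_force=8); st()
bot.move_gripper(15,grip_force=40); st()
bot.servo_line([*p,165],speed=120)
w=frame(T,ty,[0,94,0])[0][:2]
bot.servo_line([*w,165],attitude=o,speed=150); st()
bot.servo_line([*w,95],speed=100); 
hit=bot.servo_line([*w,55],speed=40,until_force=5); print(hit); st()
c,_=cam("top"); d,_=cam("scene")
cv2.imwrite("pics/lane.png",np.vstack([cv2.resize(c["image"][190:260,270:410],None,fx=3.5,fy=3.5),cv2.resize(d["image"][130:240,260:400],None,fx=3.5,fy=3)]))
E
```

```text
11.6 [405.2  -0.6  51.6] [-0.5 -0.2  0.7] 84.2 0.0
12.2 [ 4.049e+02 -3.000e-01  5.130e+01] [-1.8  0.6  5.5] 23.7 39.5
14.4 [530.4 -55.3 164.8] [-1.   0.2 -1. ] 23.6 39.1
True
16.1 [530.7 -55.5  58.2] [-0.7 -0.1  5.4] 23.4 40.0
```

View pics/lane.png

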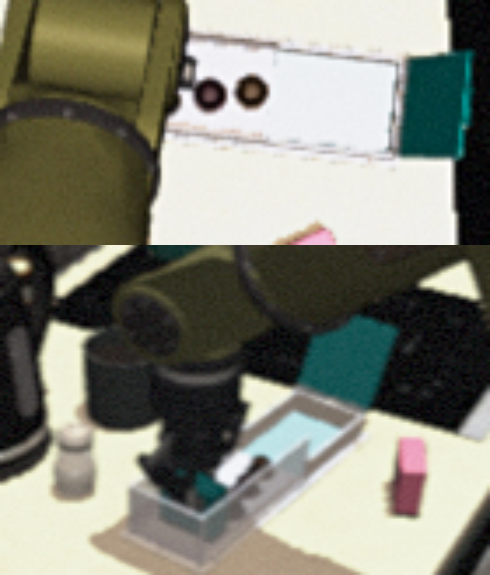

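The paddle sits in the lane behind the graphite capsule, with foot contact at the expected height (58.2 − 51.2 = 7 mm). Plum and brown are visible at (210,95) and (253,92). Next I sweep.

Run:
```python
from h import *
f=lambda y,z:[*frame(T,ty,[0,y,0])[0][:2],z]
bot.servo_line(f(94,59),speed=20)
bot.servo_line(f(15,59),speed=45); st()
bot.servo_line(f(-23,59),speed=25); st()
bot.dwell(.3)
bot.servo_line(f(40,59),speed=80)
c,_=cam("top"); d,_=cam("scene")
cv2.imwrite("pics/swept.png",np.vstack([cv2.resize(c["image"][190:260,270:410],None,fx=3.5,fy=3.5),cv2.resize(d["image"][130:240,260:400],None,fx=3.5,fy=3)]))
st()
```

```text
18.3 [ 519.9 -133.6   59. ] [-0.4  0.6 -2.3] 23.6 39.2
20.0 [ 514.6 -171.3   59. ] [ 0.1  0.  -1. ] 23.8 39.2
21.3 [ 523.3 -109.4   59. ] [ 0.3 -0.6 -0.4] 23.5 39.2
```

View pics/swept.png

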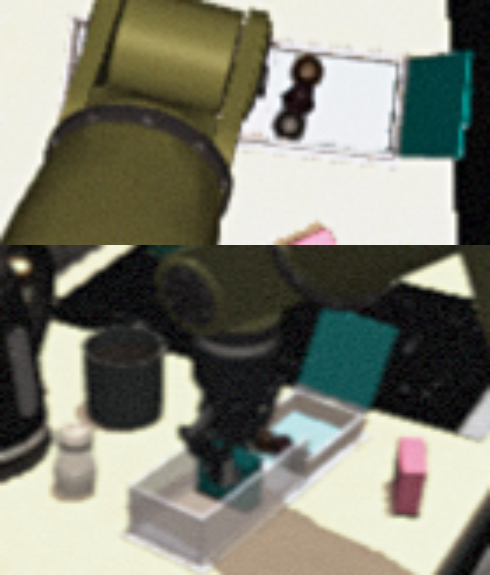

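The capsules now lie in a row across the lane mouth at (308,70), (300,95) and (288,123). I measure them against the step.

```bash
cat >> h.py <<'E'
def caps():
    c,W=cam("top"); L=R.from_euler('z',-ty,degrees=True).apply((np.nan_to_num(W,nan=9e3)-[*T,0]).reshape(-1,3)).reshape(W.shape)
    g=cv2.cvtColor(c["image"],cv2.COLOR_BGR2GRAY)
    m=((g<115)&(abs(L[...,0])<34)&(L[...,1]<10)&(L[...,1]>-122)&(L[...,2]<45)).astype(np.uint8)
    n,l,s,ce=cv2.connectedComponentsWithStats(m)
    for i in range(1,n):
        if s[i,4]>8:
            q=L[l==i]; print(s[i,4],"y",np.percentile(q[:,1],[3,50,97]).round(1),"x",np.percentile(q[:,0],[3,50,97]).round(1),"z",np.percentile(q[:,2],[50,95]).round(1))
            for x0,x1 in((-40,-13),(-13,9),(9,40)):
                r=q[(q[:,0]>x0)&(q[:,0]<x1)]
                if len(r)>5: print("   part",x0,len(r),np.percentile(r[:,1],[3,50,97]).round(1))
E
python3 - <<'E'
from h import *
caps()
E
```

```text
178 y [-66.9 -53.9 -39.9] x [-30.7  -1.3  30.9] z [22.4 30.7]
   part -40 52 [-59.8 -49.2 -38.2]
   part -13 62 [-65.1 -53.7 -42.6]
   part 9 64 [-69.2 -57.6 -46.6]
```

All three capsule centres are at least 18 mm past the step, so they are in the trough. Next I release the paddle and shut the lid.

Run:
```python
from h import *
f=lambda y,z:[*frame(T,ty,[0,y,0])[0][:2],z]
bot.servo_line(f(40,54),speed=15,until_force=4); st()
bot.move_gripper(50); st()
bot.servo_line(f(40,210),speed=130)
bot.move_gripper(0)
o=best(f(-220,210),ty); bot.move_to(f(-220,210),o); st()
bot.servo_line(f(-220,115),speed=120,until_force=10); st()
bot.servo_line(f(-117,115),speed=60,until_force=30); st()
bot.servo_line(f(-190,125),speed=120); bot.servo_line(f(-220,220),speed=150)
bot.dwell(2.5); st()
c,W=cam("top"); d,_=cam("scene")
L=R.from_euler('z',-ty,degrees=True).apply((np.nan_to_num(W,nan=9e3)-[*T,0]).reshape(-1,3))
k=(abs(L[:,0])<30)&(L[:,1]<-45)&(L[:,1]>-125); print("lid z",np.percentile(L[k,2],[5,50,95]))
cv2.imwrite("pics/end.png",np.vstack([cv2.resize(c["image"][130:290,200:480],None,fx=2,fy=1.8),cv2.resize(d["image"][130:320,200:480],(560,290))]))
```

```text
21.6 [ 523.4 -109.3   58.2] [-1.2 -0.1  6.1] 23.1 40.2
22.0 [ 523.  -109.    57.5] [ 0.  -0.5  0.4] 50.0 0.0
25.6 [ 487.4 -366.1  210. ] [-1.3  0.9  0.4] -0.1 0.0
26.5 [ 487.5 -366.7  115.8] [ 0.5 -0.7  0.5] 0.3 0.0
28.4 [ 501.5 -264.7  115. ] [ 1.   0.6 -0.4] 0.1 0.0
32.5 [ 487.2 -366.5  220. ] [-0.1 -0.3  0.6] -0.2 0.0
lid z [32.18847118 37.32433619 42.09426274]
```

View pics/end.png

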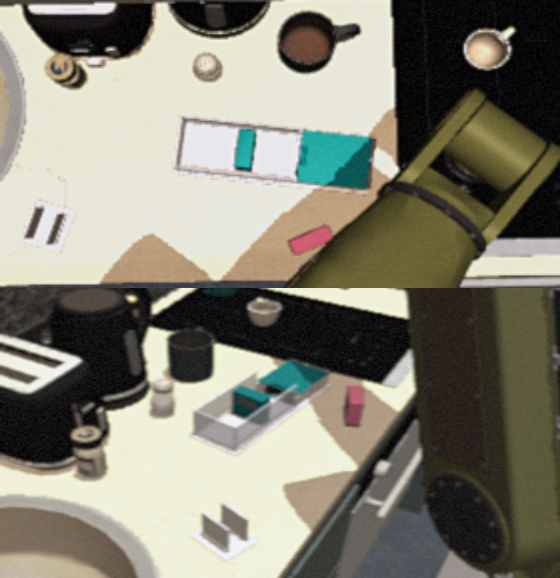

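The lid is shut at (335,160), flat with its surface near z 37. The paddle stands in the lane at (244,150), the lane is empty, and the bystanders are unmoved.

```bash
python3 -c "
from h import *
print(bot.finish_job())"
```

```text
the job is handed in; nothing more can be done
None
```

The job is handed in at about 33 s of the 61 s allowed: all three capsules are in the trough, the paddle is standing in the lane, the lid is shut, and nothing else was disturbed.

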